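# Line up the floating nut with the drift and fit the bolt

### The job

The nut under the blue plate of the gantry foot has slipped sideways, so the bolt will not go in. Work the tapered drift down through the plate's hole and the nut until its collar is down at the plate, so that the two holes line up, then stand the drift fully home in a hole of the wooden rack again and put the bolt through plate and nut until its head sits flat on the plate. Go gently by feel: never force the drift or the bolt hard against the foot, and leave the other things on the bench where they are.

Things in the scene. Friction and masses are not known exactly. Their poses are not given: they have to be found in the camera images.
- foot: Gantry foot fixed to the bench: two aluminium rails with a blue plate across them, 140 (own x) x 112 (own y) mm, 80 mm high. Origin: centre of its underside, z up. The plate is 6 mm thick (top at z = 80 mm) with one 20 mm hole in the middle. Half a mm under it lies a loose 10 mm brass nut plate (see nut_bay); below that the foot is hollow, 60 mm free.
- hole (a point): Centre of the 20 mm round hole in the blue plate, at the plate's top surface.
- nut_bay (a point): Fixed point 6 mm below hole, on the underside of the blue plate. Here the nut plate, with a smooth 15 mm hole, can be shoved level 11 mm any way; it rubs with about 3 N, stays where left and cannot lift or drop. At the start its hole is 9.0 to 9.6 mm off the plate's hole, direction unmeasured: feel for it, or see its dark opening beside the brass.
- rack: Fixed wooden rack 60 (own x) x 130 (own y) x 70 mm high, origin at the centre of its underside, z up, with two upright 17 mm through holes 70 mm apart along its y axis.
- rack_hole_a (a point): Mouth centre of one rack hole, at the rack's top (z = 70 mm).
- rack_hole_b (a point): Mouth centre of the other rack hole, at the rack's top (z = 70 mm).
- drift: Tapered drift, 0.2 kg, standing in a rack hole. Origin on its axis at the collar's underside, z up. Above it: steel collar 32 mm across and 5 mm thick, then a square orange handle 22 x 22 mm, flats square to its x and y axes, up to z = 50 mm. Below: round steel shank 14 mm across for 20 mm, then a straight taper 30 mm long to a flat tip 3 mm across at z = -50 mm.
- drift_tip (a point): Centre of the drift's flat tip, 50 mm below the underside of its collar.
- bolt: Plain steel bolt, 0.12 kg, standing in the other rack hole. Origin on its axis at the underside of its head, z up. Head: round flange 32 mm across, 4 mm thick, then square 22 x 22 mm, flats square to its x and y axes, up to z = 34 mm. Below: smooth shank 14 mm across, 34 mm long, its last 4 mm tapered to 9 mm. No thread: it is pushed straight in.
- tape: Bystander: roll of blue tape, 64 mm across, 18 mm high, lying flat.
- screwdriver: Bystander: screwdriver with orange handle, lying on the bench.

How it is judged (in metres and radians):
On the way, in this order (a step that is already met when the one before it is completed fails the run):
1. the drift is driven through plate and nut, its collar down at the plate (within 4 mm) and the holes in line (z of drift in the frame of hole between -0.004 and 0.004 m and horizontal distance between drift and hole below 0.004 m and angle between drift's own z axis and vertical below 0.08 rad), for 0.2 s.
2. the drift stands home in a hole of the rack again (((z of drift in the frame of rack_hole_a between -0.004 and 0.004 m and horizontal distance between drift and rack_hole_a below 0.006 m) or (z of drift in the frame of rack_hole_b between -0.004 and 0.004 m and horizontal distance between drift and rack_hole_b below 0.006 m))), for 0.2 s.
3. the bolt is through plate and nut, its head down on the plate (z of bolt in the frame of hole between -0.003 and 0.003 m and horizontal distance between bolt and hole below 0.004 m and angle between bolt's own z axis and vertical below 0.06 rad), for 0.2 s.
At the end, for the whole second after the job is handed in: The bolt stands upright (within 0.06 rad) through plate and nut, its head on the plate within 3 mm in height and within 4 mm of the plate's hole centre; the drift stands in a hole of the rack, its collar on the rack's top within 4 mm; both released and at rest (all of step 3 and ((z of drift in the frame of rack_hole_a between -0.004 and 0.004 m and horizontal distance between drift and rack_hole_a below 0.006 m) or (z of drift in the frame of rack_hole_b between -0.004 and 0.004 m and horizontal distance between drift and rack_hole_b below 0.006 m)) and angle between drift's own z axis and vertical below 0.1 rad and linear speed of each of bolt, drift below 0.01 m/s); the robot touches nothing.
It fails at once if the drift is forced against the foot or nut with more than 40 N (contact force between drift and foot above 40 N).
It fails at once if the bolt is forced against the foot or nut with more than 40 N (contact force between bolt and foot above 40 N).
It fails at once if the tape or the screwdriver is moved more than 20 mm (distance of any of tape, screwdriver from where it was at the start of the episode above 0.02 m).
It also fails if it takes over 72 s, if anything falls off the work surface, if the arm or the gripper's body presses on something with over 40 N, if the wrist force passes 120 N, or if a joint passes its speed limit or range.

### The arm

A 6-joint arm with a two-finger parallel gripper is mounted at the origin on the work surface. World frame = base frame: x ahead of the robot, y to its left, z up, the work surface at z = 0. Lengths are in m, angles in degrees, forces in N, time in s.
With the tool pointing down it reaches from about 0.375 to 0.975 m from the base axis. Payload 3.8 kg.
Tool frame: the origin (TCP) lies midway between the tips of the shut fingers; the grasp point (between the pads) lies 19 mm behind it; z points along the fingers, y is the line along which they close (so a half turn about z gives the same grasp; the last joint's range is limited). The gripper opens to 88 mm and grips with 3 to 60 N. Pads are 18 mm wide; open, the fingers measure 123 mm over their backs; the gripper's body (75 mm by 187 mm) begins 45 mm behind the grasp point.
Start: joints at [-78.891, 15.12, 91.902, -0, 72.978, -2.114], TCP at [0.154, -0.657, 0.239] pointing down, gripper open.
Joint ranges: [-150.88, 150.88], [-54.13, 125.18], [17.81, 147.31], [-75.09, 255.09], [0, 152.58], [-146.25, 146.25]. Speed limits (degrees/s): [147.25, 147.25, 180, 180, 180, 180].

### API

Orientations are given as [roll, pitch, yaw] about the fixed x, y, z axes, in that order (R = Rz(yaw) Ry(pitch) Rx(roll)).
In Python, from cell import observe, camera, close_job gives the robot as it stands. The module is installed in compiled form; this text tells all that it offers.
- The arm moves only by the tool apply_moves, never from a script. Its argument "targets" is a list of rows, each a list of 4 numbers: the shift along the world's x, y, z in mm, then the turn about the world's z in degrees. A call has exactly 5 rows; each row shifts and turns the commanded pose from where the row before left it; what a row does not reach is not made up. A row lasts 1/12 s, in which the tool goes at most 41.7 mm and 7.16 degrees, less where a joint would pass 70% of its speed; a pose out of reach is approached as far as the arm can. A call is refused whole if a number of a shift passes 41.7 or a number of a turn 7.16, either way. A call with a gripper value outside its range is refused whole. "claw" is the closure in counts, from 0 (fully open) to 255 (shut), set as the call begins (left out, the last holds). The fingers move at their own pace and stop on an object; the grip force is fixed at half the most. Time passes only in rows, so rows that do not move let the fingers close, or fill a call up. It gives the time, the measured TCP pose, the force, the opening and the grip force at its end, in the units of the state.
- observe(): the state, without advancing time (a new reading comes with each control period).
- camera(name): name is "side" or "top"; returns a dict with "color" (480x640x3 uint8, red, green, blue), "fx", "fy", "cx", "cy" (pixels), "D" ([k1, k2, p1, p2, k3] as OpenCV has them; the pictures are not rectified), "rvec" (rotation vector, rad) and "tvec" (3), from world to camera coordinates, as OpenCV has them. Camera axes: x right, y down, z forward; pixel columns grow to the right and rows downward; lengths in m; the calibration is good to about 2 mm. A picture is of the moment at which its call begins. There is no depth.
- close_job(): hands the job in; it is judged then, once.
The state is a dict: "time": time; "q": joint angles; "joint_velocities": joint speeds; "joint_efforts": joint torques, N m; "tcp_pos": TCP position; "eef_rot": TCP orientation; "ft_force": force on the tool from outside, world axes, zero at the start; "ft_torque": the same for the moment, N m; "opening": opening from 0.0 (shut) to 1.0 (fully open); "gripper_force": force on a finger pad.
Only numpy, scipy, OpenCV 4.12 (cv2) and the standard library are available. Lean on these libraries where they do the work, as an engineer would, in place of code of your own. Each camera call takes 0.05 s, during which the arm holds its last target. There are 200 camera calls.

## Working session

There is one attempt and no reset: what is moved stays moved. The work goes in short steps, Python scripts to look and compute and a tool call to move; the robot and the scene stay as the last step left them, time stands still between calls to the robot, and variables do not carry over. Pictures are saved under pics/ and viewed, at most 10 in all, crops included, and the job is handed in when it is done.

Besides the shell and the picture viewer there is one more tool, called after "Call:" as name([rows], argument=value, ...), one row to a line, values as JSON. apply_moves: Moves the arm, as the interface text tells. Its arguments: {"type":"object","properties":{"targets":{"type":"array"},"claw":{"type":"number"}},"required":["targets"]}

```bash
mkdir -p pics; python3 - <<'E'
from cell import observe,camera
import cv2,numpy as np
s=observe();print(s)
for n in("side","top"):
    c=camera(n);np.savez(f"pics/{n}0.npz",**c)
    cv2.imwrite(f"pics/{n}0.png",c["color"][...,::-1])
    R=cv2.Rodrigues(np.array(c["rvec"]))[0];print(n,c["fx"],c["D"],-R.T@np.array(c["tvec"]).ravel(),R[2])
E
```

```text
{'time': 0.0, 'q': array([-7.88909876e+01,  1.51692672e+01,  9.19786409e+01, -7.97932369e-04,
        7.29778987e+01, -2.11567724e+00]), 'joint_velocities': array([ 0.01804753, -0.03393683, -0.06900432, -0.04576264, -0.09613963,
        0.05638878]), 'joint_efforts': array([-3.73745570e-03, -5.02107954e+01, -3.56872630e+01,  7.27978139e-02,
        2.94618728e-02, -1.66570517e-04]), 'tcp_pos': array([ 0.15426325, -0.65642344,  0.23741136]), 'eef_rot': array([-1.79874251e+02, -3.88247970e-03,  1.32249198e+01]), 'ft_force': array([-0.15785995, -0.41776361,  0.53600259]), 'ft_torque': array([-0.00434411, -0.02132704,  0.00139891]), 'gripper_force': 0.0, 'opening': 1.0007237395041875}
side 514.8424874453199 [-0.14005292  0.          0.          0.          0.        ] [ 0.31905223 -0.6241124   0.58055413] [ 0.31536092  0.75055223 -0.58070547]
top 561.4908065714937 [-0.07301771  0.          0.          0.          0.        ] [0.45849028 0.00137033 0.86993045] [ 0.14182186  0.02307439 -0.98962323]
```

View pics/top0.png

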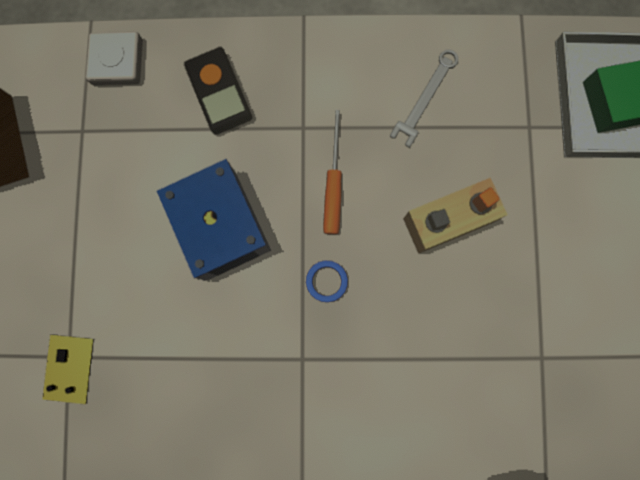

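View pics/side0.png

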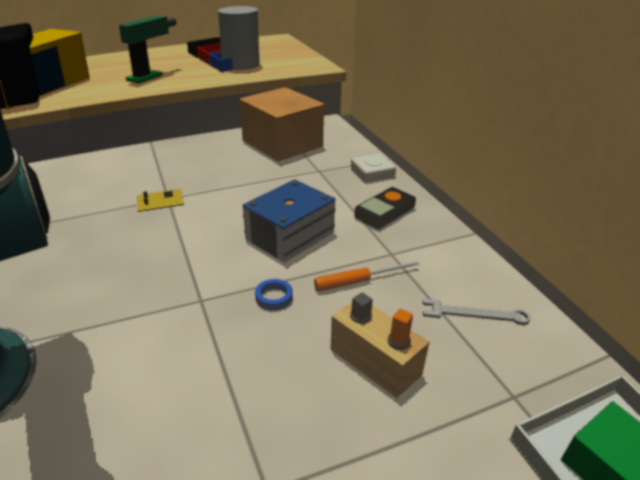

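The top view shows the foot at (212,218) with its hole near (210,217), the bolt at (438,218), the drift at (487,200), the tape at (327,281) and the screwdriver at (333,200). The side view shows the same things: foot (290,215), bolt (362,307), drift (401,328).

```bash
cat > h.py <<'E'
import cv2,numpy as np
def load(n): return dict(np.load(f"pics/{n}.npz"))
def cast(c,uv,z):
    K=np.array([[c["fx"],0,c["cx"]],[0,c["fy"],c["cy"]],[0,0,1]],float)
    p=cv2.undistortPoints(np.array(uv,float).reshape(-1,1,2),K,np.array(c["D"],float)).reshape(-1,2)
    R=cv2.Rodrigues(np.array(c["rvec"],float))[0];o=-R.T@np.array(c["tvec"],float).ravel()
    d=np.c_[p,np.ones(len(p))]@R
    return o+d*((z-o[2])/d[:,2])[:,None]
def proj(c,P):
    K=np.array([[c["fx"],0,c["cx"]],[0,c["fy"],c["cy"]],[0,0,1]],float)
    return cv2.projectPoints(np.array(P,float).reshape(-1,1,3),np.array(c["rvec"]),np.array(c["tvec"]),K,np.array(c["D"],float))[0].reshape(-1,2)
def blobs(c,lo,hi,amin=60):
    h=cv2.cvtColor(c["color"],cv2.COLOR_RGB2HSV)
    m=cv2.inRange(h,lo,hi)
    return sorted([k for k in cv2.findContours(m,cv2.RETR_EXTERNAL,cv2.CHAIN_APPROX_NONE)[0] if cv2.contourArea(k)>amin],key=cv2.contourArea)[::-1]
E
python3 - <<'E'
from h import *
np.set_printoptions(precision=4,suppress=True)
for n in("top0","side0"):
    c=load(n);print(n)
    for nm,lo,hi,z in(("blue",(105,120,50),(125,255,255),.08),("orange",(4,170,110),(14,255,255),.12)):
        for k in blobs(c,lo,hi)[:5]:
            P=cast(c,k,z)[:,:2].astype(np.float32);r=cv2.minAreaRect(P)
            print(nm,cv2.contourArea(k),k.reshape(-1,2).mean(0),r)
c=load("top0")
for nm,(x,y) in dict(foot=(212,218),rack=(457,213)).items():
    im=c["color"][y-62:y+62,x-62:x+62,::-1];im=cv2.resize(im,None,fx=4.4,fy=4.4,interpolation=cv2.INTER_CUBIC)
    globals()[nm]=im
cv2.imwrite("pics/crop0.png",cv2.resize(np.hstack([foot,rack]),(800,400)))
h=cv2.cvtColor(c["color"],cv2.COLOR_RGB2HSV)
for p in((410,220),(460,215),(432,246),(450,230),(495,183),(438,218),(487,197)):print(p,h[p[1],p[0]])
E
```

```text
top0
blue 7085.0 [210.4052 218.4118] ((0.5904552936553955, 0.17682833969593048), (0.13916932046413422, 0.11062481999397278), 25.026334762573242)
blue 1226.0 [326.4737 280.9912] ((0.4992327392101288, 0.010092014446854591), (0.05481861159205437, 0.056068725883960724), 89.88697052001953)
orange 733.5 [332.     201.6879] ((0.6057760715484619, 0.0017637675628066063), (0.018449829891324043, 0.08643527328968048), 86.5094223022461)
orange 179.5 [488.3721 197.0233] ((0.6102018356323242, -0.2114519476890564), (0.01996033266186714, 0.019653931260108948), 34.7938232421875)
side0
blue 1919.5 [288.4555 202.7801] ((0.5908481478691101, 0.1701507568359375), (0.1359337419271469, 0.10770934075117111), 25.41412925720215)
blue 661.5 [273.2874 291.5862] ((0.482952356338501, -0.0643075555562973), (0.05219213292002678, 0.05265329033136368), 68.80210876464844)
blue 214.5 [220.8525  61.3607] ((0.6930640339851379, 1.1649986505508423), (0.21486926078796387, 0.06930328905582428), 81.3176040649414)
orange 321.0 [344.0325 276.6623] ((0.5710320472717285, -0.11581399291753769), (0.02150130458176136, 0.0807286873459816), 86.03862762451172)
(410, 220) [18 88 64]
(460, 215) [ 24 102 137]
(432, 246) [24 94 92]
(450, 230) [ 27  94 138]
(495, 183) [ 24  40 134]
(438, 218) [40 21 73]
(487, 197) [ 15 174 136]
```

View pics/crop0.png

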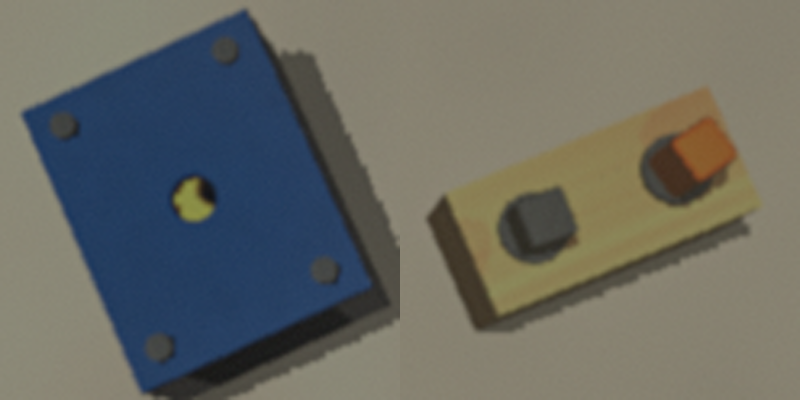

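```bash
python3 - <<'E'
from h import *
np.set_printoptions(precision=4,suppress=True)
c=load("top0");s=load("side0")
h=cv2.cvtColor(c["color"],cv2.COLOR_RGB2HSV)
# brass/dark in plate hole
for n,cc,(x,y) in(("top",c,(210,217)),("side",s,(290,203))):
    hh=cv2.cvtColor(cc["color"],cv2.COLOR_RGB2HSV);w=hh[y-12:y+13,x-12:x+13]
    m=((w[...,0]<100)|(w[...,2]<45)|(w[...,0]>130)).astype(np.uint8)
    k=max(cv2.findContours(m,0,1)[0],key=cv2.contourArea)
    (u,v),r=cv2.minEnclosingCircle(k);M=cv2.moments(k)
    uv=(M["m10"]/M["m00"]+x-12,M["m01"]/M["m00"]+y-12);print(n,"hole",uv,cast(cc,[uv],.08),"circ",cast(cc,[(u+x-12,v+y-12)],.08),"r px",r)
    P=cast(cc,k+np.array([x-12,y-12]),.08)[:,:2].astype(np.float32);print(cv2.minAreaRect(P))
    print(w[...,2][4:21,4:21])
# blue quad corners
for n,cc in(("top",c),("side",s)):
    k=blobs(cc,(105,110,40),(125,255,255))[0]
    q=cv2.approxPolyDP(cv2.convexHull(k),8,True);print(n,q.reshape(-1,2).tolist(),cast(cc,q,.08)[:,:2])
# rack top
m=blobs(c,(15,70,112),(32,160,255),200)
for k in m[:3]:
    r=cv2.minAreaRect(cast(c,k,.07)[:,:2].astype(np.float32));print("rack",cv2.contourArea(k),k.reshape(-1,2).mean(0),r)
k=blobs(c,(2,150,110),(18,255,255))
for kk in k: print("or",kk.reshape(-1,2).mean(0),cv2.minAreaRect(cast(c,kk,.12)[:,:2].astype(np.float32)))
k=blobs(s,(2,150,60),(18,255,255))
for kk in k:print("s or",kk.reshape(-1,2).mean(0),cv2.boundingRect(kk))
a=s["color"][270:400,320:440,::-1];b=c["color"][185:250,400:510,::-1]
cv2.imwrite("pics/crop1.png",np.hstack([cv2.resize(a,(400,433),interpolation=2),cv2.resize(cv2.convertScaleAbs(c["color"][203:232,196:225,::-1],alpha=1.5),(400,433),interpolation=2)]))
E
```

```text
top hole (209.69779507133592, 217.6290531776913) [[0.5902 0.1776 0.08  ]] circ [[0.5903 0.1777 0.08  ]] r px 6.966177463531494
((0.590209424495697, 0.17749780416488647), (0.01978827826678753, 0.018007531762123108), 26.69046401977539)
[[ 95  97  97  96  96  95  94  89  87  90  95  97  98  98  97  97  96]
 [ 97  96  96  96  88  83  74  66  66  69  78  86  96  97  98  96  95]
 [ 94  96  92  83  70  59  62  78  93  76  51  60  78  91  97  97  97]
 [ 96  92  81  63  54  94 113 121 122  94  56  36  51  73  90  98  97]
 [ 95  86  68  46  81 120 141 139 126  93  55  31  31  51  77  94  98]
 [ 92  76  51  71 108 133 145 142 124  90  51  29  27  36  63  88  97]
 [ 87  65  59  92 123 140 142 140 124  90  52  26  25  28  52  83  96]
 [ 82  55  94 122 136 143 143 141 124  95  59  30  25  23  45  80  96]
 [ 81  61 115 140 144 142 143 141 131 114  87  53  30  24  43  79  94]
 [ 83  61 113 138 142 142 142 143 141 132 116  90  64  45  45  79  94]
 [ 85  61  90 115 131 140 143 141 142 141 134 122 107  88  58  84  96]
 [ 91  69  61  92 124 140 142 141 141 142 142 138 132 110  76  90  97]
 [ 95  83  57 
[... 2222 characters left out ...]
, 0.38248738646507263), (0.06512249261140823, 0.09321188181638718), 85.34300994873047)
or [331.9444 201.4514] ((0.6057808995246887, 0.0018488271161913872), (0.01892264373600483, 0.08658064901828766), 86.53258514404297)
or [210.1111  73.9259] ((0.7911928296089172, 0.17459972202777863), (0.027930378913879395, 0.028734996914863586), 46.893409729003906)
or [488.8222 196.8222] ((0.610398530960083, -0.21184487640857697), (0.020778751000761986, 0.02052357979118824), 34.79381561279297)
s or [280.8727 102.3576] (241, 87, 81, 31)
s or [342.0246 278.1148] (315, 268, 55, 22)
s or [400.6867 326.2771] (391, 309, 21, 36)
s or [207.7183  51.2958] (198, 44, 23, 20)
s or [392.3077 195.6154] (384, 191, 18, 10)
```

View pics/crop1.png

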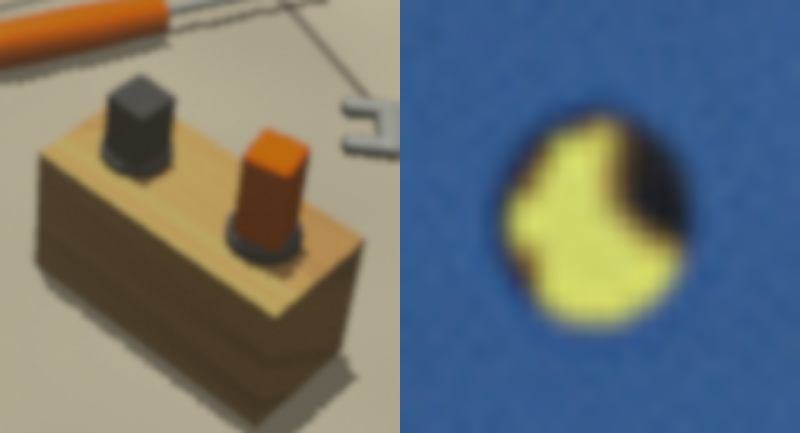

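The left crop shows both items upright in the rack. The right crop shows the plate hole, brass, with the dark nut opening towards the upper right at about (655,185). That puts the nut offset near (+5.5, -7.5) mm in world x, y. The hole is at (0.590, 0.177), the drift at (0.611, -0.212) and the bolt at (0.585, -0.148).

Call:
apply_moves([
  [29, 28.5, -4, 1.4],
  [29, 28.5, -4, 1.4],
  [29, 28.5, -4, 1.4],
  [29, 28.5, -4, 1.4],
  [29, 28.5, -4, 1.4],
], claw=125)

```text
time: 0.52
tcp_pos: [0.3001, -0.5129, 0.2179]
eef_rot: [-179.9, -0.0, 20.2]
ft_force: [0.6, -0.6, 0.7]
opening: 0.644
gripper_force: 0.0
```

Call:
apply_moves([
  [29, 28.5, -4, 1.4],
  [29, 28.5, -4, 1.4],
  [29, 28.5, -4, 1.4],
  [29, 28.5, -4, 1.4],
  [29, 28.5, -4, 1.4],
])

```text
time: 0.93
tcp_pos: [0.4452, -0.3702, 0.1982]
eef_rot: [-180.0, 0.0, 27.3]
ft_force: [0.3, -1.0, 0.5]
opening: 0.51
gripper_force: 0.0
```

Call:
apply_moves([
  [29, 28.5, -4, 1.4],
  [29, 28.5, -4, 1.4],
  [29, 28.5, -4, 1.4],
  [29, 28.5, -4, 1.4],
  [0, 0, 0, 0],
])

```text
time: 1.35
tcp_pos: [0.564, -0.2525, 0.1813]
eef_rot: [-179.9, -0.1, 33.2]
ft_force: [-1.1, 0.2, 0.4]
opening: 0.511
gripper_force: 0.0
```

Call:
apply_moves([
  [24, 20, -10, 1.0],
  [22.8, 20.3, -10, 0.6],
  [0, 0, 0, 0],
  [0, 0, 0, 0],
  [0, 0, 0, 0],
])

```text
time: 1.77
tcp_pos: [0.6064, -0.2181, 0.1622]
eef_rot: [-180.0, 0.1, 34.4]
ft_force: [0.7, 0.3, -0.2]
opening: 0.509
gripper_force: 0.0
```

```bash
python3 - <<'E'
from h import *
from cell import observe,camera
np.set_printoptions(precision=4,suppress=True)
s=observe();print(s["tcp_pos"],s["eef_rot"])
for n in("side","top"):
    c=camera(n);np.savez(f"pics/{n}1.npz",**c)
    T=s["tcp_pos"];print(n,proj(c,[T,[.6108,-.2122,.12],[.6108,-.2122,.07],[.585,-.1477,.104]]))
    globals()[n]=c
a=cv2.resize(side["color"][220:400,300:480,::-1],(400,400),interpolation=2)
b=cv2.resize(top["color"][130:270,400:540,::-1],(400,400),interpolation=2)
cv2.imwrite("pics/v1.png",np.hstack([a,b]))
# bolt square yaw from first top picture: grey top face
c=load("top0");h=cv2.cvtColor(c["color"],cv2.COLOR_RGB2HSV)
w=h[205:235,422:455,:];print(w[::2,::2,2])
E
```

```text
[ 0.6064 -0.2181  0.1622] [-179.9556    0.0737   34.4404]
side [[404.0269 292.4608]
 [401.0099 313.3738]
 [396.9353 340.1415]
 [360.9042 297.0584]]
top [[502.8794 193.1803]
 [489.1915 196.4427]
 [479.7504 203.3541]
 [440.3807 217.2757]]
[[138 139 138 137 137 138 138 138 138 139 138 137 138 139 137 138 138]
 [139 137 139 138 138 138 139 139 139 137 137 138 139 138 137 137 137]
 [138 140 139 139 139 138 138 136 135 116  96  92 135 139 137 139 137]
 [138 137 139 140 132 103  84  76  75  70  69  69 113 139 139 138 138]
 [138 138 139 113  84  61  71  71  71  71  71  68  89 138 138 138 138]
 [138 141 129  71  53  68  74  72  72  72  71  71  73 127 139 137 138]
 [139 140  97  51  46  63  73  73  74  72  70  72  70  96 137 137 137]
 [139 133  78  54  45  53  70  73  73  72  71  71  69  80 135 139 139]
 [139 125  71  66  47  48  65  74  73  71  71  73  71  70 118 138 138]
 [137 129  72  71  50  46  56  74  73  74  71  71  65  67 127 139 138]
 [139 138  84  72  62  47  51  69  72  68  59  52  53  85 122 138 138]
 [138 139 111  68  70  49  45  55  53  50  49  49  85 113 133 138 139]
 [138 138 139  98  66  55  49  50  53  58  66 103 137 139 138 140 138]
 [138 138 140 138 112  76  68  69  72  83 102 139 139 137 138 139 138]
 [138 138 138 140 139 134 127 119 123 135 139 139 138 138 138 137 139]]
```

View pics/v1.png

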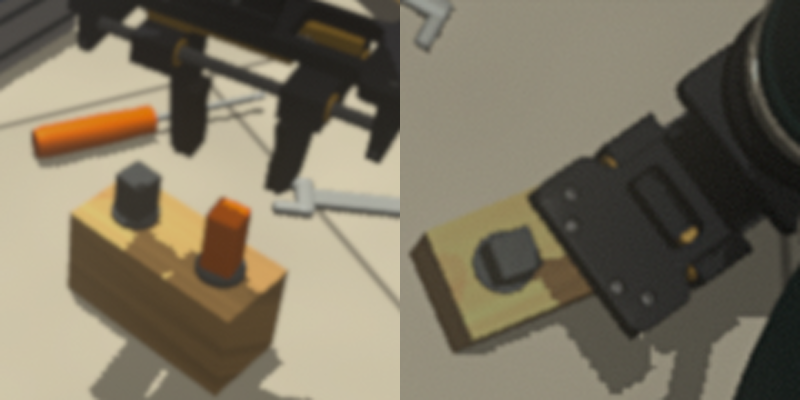

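The picture shows the open fingers over the drift, their tips at crop (188,152) and (280,190). They straddle it but sit about 5 mm short.

Call:
apply_moves([
  [4.4, 5.9, 0, 0.4],
  [0, 0, -26, 0],
  [0, 0, -26, 0],
  [0, 0, -24, 0],
  [0, 0, 0, 0],
])

```text
time: 2.28
tcp_pos: [0.6075, -0.2109, 0.0816]
eef_rot: [-179.6, 0.3, 34.8]
ft_force: [-0.3, 0.3, -0.7]
opening: 0.504
gripper_force: 0.0
```

Call:
apply_moves([
  [0, 0, 0, 0],
  [0, 0, 0, 0],
  [0, 0, 0, 0],
  [0, 0, 0, 0],
  [0, 0, 0, 0],
], claw=255)

```text
time: 2.7
tcp_pos: [0.6131, -0.2126, 0.0892]
eef_rot: [179.8, -0.1, 34.8]
ft_force: [-1.0, 0.1, 3.7]
opening: 0.25
gripper_force: 30.0
```

Call:
apply_moves([
  [0, 0, 0, 0],
  [0, 0, 10, 0],
  [0, 0, 25, 0],
  [0, 0, 30, 0],
  [0, 0, 25, 0],
])

```text
time: 3.12
tcp_pos: [0.6112, -0.2117, 0.178]
eef_rot: [-180.0, 0.0, 34.8]
ft_force: [0.8, 0.5, -1.7]
opening: 0.246
gripper_force: 30.0
```

```bash
python3 - <<'E'
from cell import observe
s=observe();print(s["tcp_pos"],s["eef_rot"],s["ft_force"],s["q"])
E
```

```text
[ 0.61121765 -0.21165731  0.17800882] [-1.79952562e+02  2.57108665e-02  3.48253983e+01] [ 0.81123077  0.54846808 -1.74950691] [-2.13092097e+01  1.45765519e+01  9.91425280e+01  5.55226626e-03
  6.63346372e+01  3.38631716e+01]
```

Call:
apply_moves([
  [-1.7, 20, 0, 0],
  [-1.7, 40, 0, 0],
  [-1.7, 40, 0, 0],
  [-1.7, 40, 0, 0],
  [-1.7, 40, 0, 0],
])

```text
time: 3.53
tcp_pos: [0.6023, -0.0304, 0.177]
eef_rot: [-180.0, 0.0, 34.8]
ft_force: [0.7, 0.2, -2.2]
opening: 0.242
gripper_force: 30.0
```

Call:
apply_moves([
  [-1.7, 40, 0, 0],
  [-1.7, 40, 0, 0],
  [-1.7, 40, 0, 0],
  [-1.7, 40, 0, 0],
  [-1.7, 30, 0, 0],
])

```text
time: 3.95
tcp_pos: [0.5936, 0.1612, 0.177]
eef_rot: [-179.9, -0.0, 34.9]
ft_force: [1.2, 0.1, -1.7]
opening: 0.244
gripper_force: 30.0
```

Call:
apply_moves([
  [0, 14.5, 0, 0],
  [0, 0, 0, 0],
  [0, 0, 0, 0],
  [0, 0, 0, 0],
  [0, 0, 0, 0],
])

```text
time: 4.37
tcp_pos: [0.5947, 0.1709, 0.1766]
eef_rot: [180.0, 0.0, 34.7]
ft_force: [0.1, -0.7, -1.2]
opening: 0.248
gripper_force: 30.0
```

```bash
python3 - <<'E'
from h import *
from cell import observe,camera
np.set_printoptions(precision=4,suppress=True)
s=observe();print(s["tcp_pos"],s["eef_rot"],s["ft_force"])
T=s["tcp_pos"];tip=T-[0,0,.069-.001];tip[2]=T[2]-.068
for n in("side","top"):
    c=camera(n);np.savez(f"pics/{n}2.npz",**c)
    print(n,proj(c,[T,tip,[.5904,.1773,.08],[T[0],T[1],.08]]))
    globals()[n]=c
a=cv2.resize(side["color"][130:240,230:340,::-1],(400,400),interpolation=2)
b=cv2.resize(top["color"][150:290,140:280,::-1],(400,400),interpolation=2)
cv2.imwrite("pics/v2.png",np.hstack([a,b]))
E
```

```text
[0.5947 0.1709 0.1766] [179.9797   0.0383  34.7286] [ 0.0813 -0.6681 -1.2011]
side [[289.7335 155.0263]
 [290.3723 188.1714]
 [287.3754 200.1965]
 [290.6357 201.3773]]
top [[198.5245 201.6381]
 [210.0792 211.0122]
 [209.9052 217.4713]
 [214.3709 214.4921]]
```

View pics/v2.png

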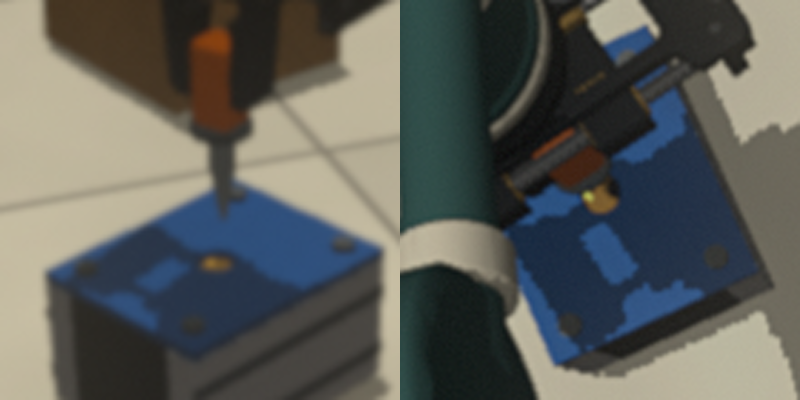

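The side crop shows the drift hanging plumb, its tip at (223,217) and the hole at (216,264). That puts the tip about (+3, -4) mm off the hole centre, over the wanted opening.

Call:
apply_moves([
  [0, 0, -10, 0],
  [0, 0, -10, 0],
  [0, 0, -5, 0],
  [0, 0, 0, 0],
  [0, 0, 0, 0],
])

```text
time: 4.88
tcp_pos: [0.5938, 0.1723, 0.1504]
eef_rot: [-180.0, 0.1, 34.8]
ft_force: [-0.0, 0.1, -2.3]
opening: 0.246
gripper_force: 30.0
```

Call:
apply_moves([
  [0, 0, -2, 0],
  [0, 0, -1.5, 0],
  [0, 0, -1.5, 0],
  [0, 0, 0, 0],
  [0, 0, 0, 0],
])

```text
time: 5.3
tcp_pos: [0.5946, 0.1727, 0.1468]
eef_rot: [180.0, -0.0, 34.8]
ft_force: [0.6, -0.4, -1.7]
opening: 0.246
gripper_force: 30.0
```

Call:
apply_moves([
  [0, 0, -1, 0],
  [0, 0, -1, 0],
  [0, 0, -1, 0],
  [0, 0, 0, 0],
  [0, 0, 0, 0],
])

```text
time: 5.72
tcp_pos: [0.5945, 0.1726, 0.1436]
eef_rot: [-180.0, 0.0, 34.8]
ft_force: [0.2, -1.0, -1.8]
opening: 0.246
gripper_force: 30.0
```

Call:
apply_moves([
  [0, 0, -1, 0],
  [0, 0, -1, 0],
  [0, 0, 0, 0],
  [0, 0, 0, 0],
  [0, 0, 0, 0],
])

```text
time: 6.13
tcp_pos: [0.5946, 0.1726, 0.1417]
eef_rot: [-180.0, 0.0, 34.8]
ft_force: [-0.2, 0.4, -1.7]
opening: 0.245
gripper_force: 30.0
```

Call:
apply_moves([
  [0, 0, -1, 0],
  [0, 0, -1, 0],
  [0, 0, 0, 0],
  [0, 0, 0, 0],
  [0, 0, 0, 0],
])

```text
time: 6.55
tcp_pos: [0.5946, 0.1726, 0.1397]
eef_rot: [-180.0, 0.0, 34.8]
ft_force: [0.2, -0.1, -1.6]
opening: 0.246
gripper_force: 30.0
```

Call:
apply_moves([
  [0, 0, -1, 0],
  [0, 0, -1, 0],
  [0, 0, 0, 0],
  [0, 0, 0, 0],
  [0, 0, 0, 0],
])

```text
time: 6.97
tcp_pos: [0.5946, 0.1726, 0.1376]
eef_rot: [-180.0, 0.0, 34.8]
ft_force: [0.1, 0.9, -1.8]
opening: 0.243
gripper_force: 30.0
```

Call:
apply_moves([
  [0, 0, -1, 0],
  [0, 0, -1, 0],
  [0, 0, 0, 0],
  [0, 0, 0, 0],
  [0, 0, 0, 0],
])

```text
time: 7.38
tcp_pos: [0.5946, 0.1726, 0.1357]
eef_rot: [-180.0, 0.0, 34.8]
ft_force: [0.0, -0.1, -2.0]
opening: 0.246
gripper_force: 30.0
```

Call:
apply_moves([
  [0, 0, -1, 0],
  [0, 0, -1, 0],
  [0, 0, 0, 0],
  [0, 0, 0, 0],
  [0, 0, 0, 0],
])

```text
time: 7.8
tcp_pos: [0.5946, 0.1726, 0.1337]
eef_rot: [-180.0, 0.0, 34.8]
ft_force: [-0.8, 0.7, -2.6]
opening: 0.246
gripper_force: 30.0
```

Call:
apply_moves([
  [-1, 1, 0, 0],
  [-1, 1, 0, 0],
  [0, 0, 0, 0],
  [0, 0, 0, 0],
  [0, 0, 0, 0],
])

```text
time: 8.22
tcp_pos: [0.593, 0.1744, 0.1339]
eef_rot: [180.0, -0.0, 34.8]
ft_force: [2.9, -2.3, -2.7]
opening: 0.244
gripper_force: 30.0
```

Call:
apply_moves([
  [-1, 1, 0, 0],
  [-0.6, 0.9, 0, 0],
  [0, 0, 0, 0],
  [0, 0, 0, 0],
  [0, 0, 0, 0],
])

```text
time: 8.63
tcp_pos: [0.5911, 0.1766, 0.1338]
eef_rot: [-180.0, -0.0, 34.8]
ft_force: [1.7, -0.6, -2.2]
opening: 0.246
gripper_force: 30.0
```

Call:
apply_moves([
  [0, 0, -1, 0],
  [0, 0, -1, 0],
  [0, 0, -1, 0],
  [0, 0, 0, 0],
  [0, 0, 0, 0],
])

```text
time: 9.05
tcp_pos: [0.5913, 0.1765, 0.1309]
eef_rot: [180.0, -0.0, 34.8]
ft_force: [3.0, -1.7, -0.2]
opening: 0.241
gripper_force: 30.0
```

Call:
apply_moves([
  [0, 0, -1, 0],
  [0, 0, -1, 0],
  [0, 0, -1, 0],
  [0, 0, -1, 0],
  [0, 0, 0, 0],
])

```text
time: 9.47
tcp_pos: [0.591, 0.1766, 0.1265]
eef_rot: [-180.0, -0.0, 34.8]
ft_force: [3.5, -1.1, -0.3]
opening: 0.249
gripper_force: 30.0
```

Call:
apply_moves([
  [0, 0, -1, 0],
  [0, 0, -1, 0],
  [0, 0, -1, 0],
  [0, 0, -1, 0],
  [0, 0, 0, 0],
])

```text
time: 9.88
tcp_pos: [0.5909, 0.1766, 0.1224]
eef_rot: [-180.0, 0.0, 34.8]
ft_force: [3.5, -0.7, 0.2]
opening: 0.247
gripper_force: 30.0
```

Call:
apply_moves([
  [0, 0, -1, 0],
  [0, 0, -1, 0],
  [0, 0, -1, 0],
  [0, 0, -1, 0],
  [0, 0, 0, 0],
])

```text
time: 10.3
tcp_pos: [0.591, 0.1766, 0.1185]
eef_rot: [-180.0, -0.0, 34.8]
ft_force: [3.0, -0.2, -0.5]
opening: 0.247
gripper_force: 30.0
```

Call:
apply_moves([
  [0, 0, -1, 0],
  [0, 0, -1, 0],
  [0, 0, -1, 0],
  [0, 0, -1, 0],
  [0, 0, -1, 0],
])

```text
time: 10.72
tcp_pos: [0.5913, 0.1766, 0.1138]
eef_rot: [180.0, -0.0, 34.8]
ft_force: [4.2, -0.4, 1.5]
opening: 0.248
gripper_force: 30.0
```

Call:
apply_moves([
  [0, 0, -1, 0],
  [0, 0, -1, 0],
  [0, 0, -1, 0],
  [0, 0, -1, 0],
  [0, 0, -1, 0],
])

```text
time: 11.13
tcp_pos: [0.5909, 0.1765, 0.1084]
eef_rot: [-180.0, 0.0, 34.8]
ft_force: [3.8, 0.0, 0.0]
opening: 0.246
gripper_force: 30.0
```

Call:
apply_moves([
  [0, 0, -1, 0],
  [0, 0, -1, 0],
  [0, 0, -1, 0],
  [0, 0, 0, 0],
  [0, 0, 0, 0],
])

```text
time: 11.55
tcp_pos: [0.5908, 0.1764, 0.1054]
eef_rot: [-180.0, 0.0, 34.8]
ft_force: [4.5, -0.9, -1.1]
opening: 0.244
gripper_force: 30.0
```

Call:
apply_moves([
  [0, 0, -1, 0],
  [0, 0, -1, 0],
  [0, 0, -1, 0],
  [0, 0, 0, 0],
  [0, 0, 0, 0],
])

```text
time: 11.97
tcp_pos: [0.5908, 0.1765, 0.1024]
eef_rot: [-180.0, 0.0, 34.8]
ft_force: [3.0, -0.1, -1.6]
opening: 0.244
gripper_force: 30.0
```

Call:
apply_moves([
  [0, 0, -1, 0],
  [0, 0, -1, 0],
  [0, 0, 0, 0],
  [0, 0, 0, 0],
  [0, 0, 0, 0],
])

```text
time: 12.38
tcp_pos: [0.5909, 0.1765, 0.1005]
eef_rot: [-180.0, 0.0, 34.8]
ft_force: [2.9, -0.8, -1.7]
opening: 0.247
gripper_force: 30.0
```

Call:
apply_moves([
  [0, 0, -0.7, 0],
  [0, 0, -0.7, 0],
  [0, 0, 0, 0],
  [0, 0, 0, 0],
  [0, 0, 0, 0],
])

```text
time: 12.8
tcp_pos: [0.591, 0.1765, 0.0994]
eef_rot: [180.0, -0.0, 34.8]
ft_force: [2.2, 0.4, -0.1]
opening: 0.245
gripper_force: 30.0
```

Call:
apply_moves([
  [0, 0, -0.7, 0],
  [0, 0, -0.7, 0],
  [0, 0, 0, 0],
  [0, 0, 0, 0],
  [0, 0, 0, 0],
])

```text
time: 13.22
tcp_pos: [0.5911, 0.1766, 0.0993]
eef_rot: [180.0, -0.0, 34.8]
ft_force: [-0.0, -1.0, 7.3]
opening: 0.246
gripper_force: 30.0
```

Call:
apply_moves([
  [0, 0, 2, 0],
  [0, 0, 10, 0],
  [0, 0, 20, 0],
  [0, 0, 25, 0],
  [0, 0, 25, 0],
])

```text
time: 13.63
tcp_pos: [0.5886, 0.1763, 0.1793]
eef_rot: [-179.8, 0.3, 34.8]
ft_force: [0.5, -0.8, -1.5]
opening: 0.246
gripper_force: 30.0
```

Call:
apply_moves([
  [2, -30, 0, 0],
  [2, -40, 0, 0],
  [2, -40, 0, 0],
  [2, -40, 0, 0],
  [2, -40, 0, 0],
])

```text
time: 14.05
tcp_pos: [0.5992, -0.0144, 0.1795]
eef_rot: [-179.8, 0.1, 34.9]
ft_force: [0.7, 1.0, -1.2]
opening: 0.248
gripper_force: 30.0
```

Call:
apply_moves([
  [2, -40, 0, 0],
  [2, -40, 0, 0],
  [2, -40, 0, 0],
  [2, -40, 0, 0],
  [2, -30, 0, 0],
])

```text
time: 14.47
tcp_pos: [0.6093, -0.2057, 0.1794]
eef_rot: [-179.8, 0.1, 34.7]
ft_force: [1.2, 0.4, -2.3]
opening: 0.247
gripper_force: 30.0
```

Call:
apply_moves([
  [0, -8, 0, 0],
  [0, 0, 0, 0],
  [0, 0, 0, 0],
  [0, 0, 0, 0],
  [0, 0, 0, 0],
])

```text
time: 14.88
tcp_pos: [0.6107, -0.2095, 0.1797]
eef_rot: [-179.9, 0.0, 34.9]
ft_force: [0.1, 0.3, -0.8]
opening: 0.246
gripper_force: 30.0
```

Call:
apply_moves([
  [0.4, -2.2, 0, 0],
  [0, 0, -20, 0],
  [0, 0, -20, 0],
  [0, 0, -10, 0],
  [0, 0, 0, 0],
])

```text
time: 15.3
tcp_pos: [0.6092, -0.212, 0.1266]
eef_rot: [-179.7, 0.2, 34.9]
ft_force: [-0.8, -0.3, -1.2]
opening: 0.246
gripper_force: 30.0
```

Call:
apply_moves([
  [0, 0, -6, 0],
  [0, 0, -6, 0],
  [0, 0, -6, 0],
  [0, 0, 0, 0],
  [0, 0, 0, 0],
])

```text
time: 15.72
tcp_pos: [0.6113, -0.2137, 0.1118]
eef_rot: [-180.0, 0.0, 34.8]
ft_force: [0.0, 0.4, -1.2]
opening: 0.249
gripper_force: 30.0
```

Call:
apply_moves([
  [0, 0, -4, 0],
  [0, 0, -4, 0],
  [0, 0, -4, 0],
  [0, 0, 0, 0],
  [0, 0, 0, 0],
])

```text
time: 16.13
tcp_pos: [0.6111, -0.2135, 0.0993]
eef_rot: [-180.0, 0.0, 34.8]
ft_force: [0.8, 0.3, -1.9]
opening: 0.243
gripper_force: 30.0
```

Call:
apply_moves([
  [0, 1, 0, 0],
  [0, 0, -4, 0],
  [0, 0, -3, 0],
  [0, 0, 0, 0],
  [0, 0, 0, 0],
])

```text
time: 16.55
tcp_pos: [0.6111, -0.2126, 0.0925]
eef_rot: [-180.0, 0.0, 34.8]
ft_force: [1.1, -0.3, -2.0]
opening: 0.246
gripper_force: 30.0
```

Call:
apply_moves([
  [0, 0, -1, 0],
  [0, 0, -1, 0],
  [0, 0, -1, 0],
  [0, 0, 0, 0],
  [0, 0, 0, 0],
])

```text
time: 16.97
tcp_pos: [0.6113, -0.2127, 0.0898]
eef_rot: [-180.0, 0.0, 34.8]
ft_force: [-1.2, -0.6, -1.6]
opening: 0.252
gripper_force: 30.0
```

Collar within half a mm of the rack. Release, then rise and go over the bolt (about 0.585, -0.148, flats near 20°).

Call:
apply_moves([
  [0, 0, -0.5, 0],
  [0, 0, 0, 0],
  [0, 0, 0, 0],
  [0, 0, 0, 0],
  [0, 0, 0, 0],
], claw=125)

```text
time: 17.38
tcp_pos: [0.6116, -0.2128, 0.0897]
eef_rot: [180.0, -0.0, 34.8]
ft_force: [-1.3, -0.1, -0.2]
opening: 0.512
gripper_force: 0.0
```

Call:
apply_moves([
  [0, 0, 20, 0],
  [0, 0, 25, 0],
  [0, 0, 25, 0],
  [-13, 32, 0, -7],
  [-13, 32, 0, -7],
])

```text
time: 17.8
tcp_pos: [0.5876, -0.1499, 0.1625]
eef_rot: [179.8, -0.3, 20.3]
ft_force: [0.1, 0.5, 0.3]
opening: 0.513
gripper_force: 0.0
```

Call:
apply_moves([
  [0, 0, 0, 0],
  [0, 0, 0, 0],
  [0, 0, 0, 0],
  [0, 0, 0, 0],
  [0, 0, 0, 0],
])

```text
time: 18.22
tcp_pos: [0.5858, -0.1496, 0.1593]
eef_rot: [180.0, -0.0, 20.8]
ft_force: [0.5, 0.5, -0.1]
opening: 0.508
gripper_force: 0.0
```

```bash
python3 - <<'E'
from h import *
from cell import observe,camera
np.set_printoptions(precision=4,suppress=True)
s=observe();print(s["tcp_pos"],s["eef_rot"],s["ft_force"])
c=camera("side");np.savez("pics/side3.npz",**c)
T=s["tcp_pos"];print(proj(c,[T,[.585,-.1477,.104],[.6112,-.2126,.12]]))
cv2.imwrite("pics/v3.png",cv2.resize(c["color"][230:390,310:470,::-1],(600,600),interpolation=2))
E
```

```text
[ 0.5858 -0.1496  0.1593] [179.9829  -0.0017  20.8122] [ 0.4537  0.4737 -0.0698]
[[364.6725 266.5555]
 [360.9042 297.0584]
 [401.4269 313.49  ]]
```

View pics/v3.png

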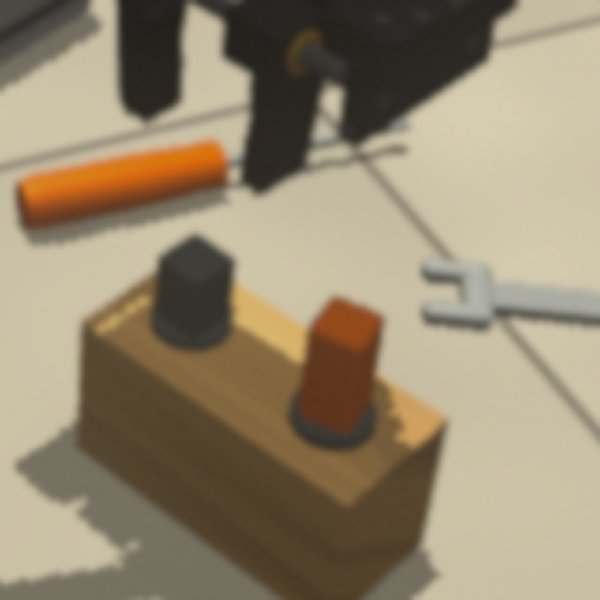

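The side crop shows the drift home in the rack and the bolt top at (197,258). The fingertips straddle it, with their midpoint at (205,152).

Call:
apply_moves([
  [-0.5, 1.9, 0, 0],
  [0, 0, -26, 0],
  [0, 0, -26, 0],
  [0, 0, -22, 0],
  [0, 0, -5, 0],
])

```text
time: 18.68
tcp_pos: [0.5819, -0.1462, 0.076]
eef_rot: [-179.8, 0.3, 20.8]
ft_force: [-0.9, 1.1, -0.6]
opening: 0.512
gripper_force: 0.0
```

Call:
apply_moves([
  [0, 0, 0, 0],
  [0, 0, 0, 0],
  [0, 0, 0, 0],
  [0, 0, 0, 0],
  [0, 0, 0, 0],
], claw=255)

```text
time: 19.1
tcp_pos: [0.5864, -0.1473, 0.0824]
eef_rot: [179.9, -0.2, 20.8]
ft_force: [0.5, -0.8, 3.1]
opening: 0.249
gripper_force: 30.0
```

Call:
apply_moves([
  [0, 0, 0, 0],
  [0, 0, 0, 0],
  [0, 0, 0, 0],
  [0, 0, 0, 0],
  [0, 0, 0, 0],
])

```text
time: 19.52
tcp_pos: [0.5865, -0.1473, 0.0824]
eef_rot: [179.9, -0.2, 20.8]
ft_force: [-0.5, -0.6, 5.8]
opening: 0.248
gripper_force: 30.0
```

Call:
apply_moves([
  [0, 0, 5, 0],
  [0, 0, 15, 0],
  [0, 0, 25, 0],
  [0, 0, 30, 0],
  [0, 0, 0, 0],
])

```text
time: 19.93
tcp_pos: [0.5884, -0.1477, 0.1616]
eef_rot: [179.7, -0.4, 20.8]
ft_force: [0.8, -1.1, 0.2]
opening: 0.249
gripper_force: 30.0
```

Call:
apply_moves([
  [0.5, 25, 0, 0],
  [0.5, 40, 0, 0],
  [0.5, 40, 0, 0],
  [0.5, 40, 0, 0],
  [0.5, 40, 0, 0],
])

```text
time: 20.35
tcp_pos: [0.5862, 0.0397, 0.1543]
eef_rot: [-180.0, 0.1, 20.8]
ft_force: [0.4, -0.7, -0.8]
opening: 0.244
gripper_force: 30.0
```

Call:
apply_moves([
  [0.5, 40, 0, 0],
  [0.5, 40, 0, 0],
  [0.5, 30, 0, 0],
  [0.5, 20, 0, 0],
  [0, 0, 0, 0],
])

```text
time: 20.77
tcp_pos: [0.5883, 0.1722, 0.1543]
eef_rot: [-179.9, 0.1, 21.1]
ft_force: [0.1, -0.2, -0.6]
opening: 0.25
gripper_force: 30.0
```

Call:
apply_moves([
  [0, 0, 0, 0],
  [0, 0, 0, 0],
  [0, 0, 0, 0],
  [0, 0, 0, 0],
  [0, 0, 0, 0],
])

```text
time: 21.18
tcp_pos: [0.5895, 0.1669, 0.1553]
eef_rot: [180.0, 0.0, 20.7]
ft_force: [-0.4, 0.0, -1.6]
opening: 0.242
gripper_force: 30.0
```

Call:
apply_moves([
  [1.4, 9.6, -10, 0],
  [0, 0, -5, 0],
  [0, 0, 0, 0],
  [0, 0, 0, 0],
  [0, 0, 0, 0],
])

```text
time: 21.6
tcp_pos: [0.5906, 0.1778, 0.14]
eef_rot: [-180.0, 0.0, 20.8]
ft_force: [0.0, -0.2, -1.3]
opening: 0.243
gripper_force: 30.0
```

```bash
python3 - <<'E'
from h import *
from cell import observe,camera
np.set_printoptions(precision=4,suppress=True)
s=observe();print(s["tcp_pos"],s["eef_rot"],s["ft_force"])
c=camera("side");np.savez("pics/side4.npz",**c)
T=s["tcp_pos"];print(proj(c,[T,T-[0,0,.0455],[T[0],T[1],.08]]))
cv2.imwrite("pics/v4.png",cv2.resize(c["color"][140:240,240:340,::-1],(600,600),interpolation=2))
E
```

```text
[0.5906 0.1778 0.14  ] [-179.999     0.0404   20.8366] [ 0.0022 -0.2033 -1.3173]
[[286.7212 171.9245]
 [287.2285 193.4167]
 [287.3881 200.0473]]
```

View pics/v4.png

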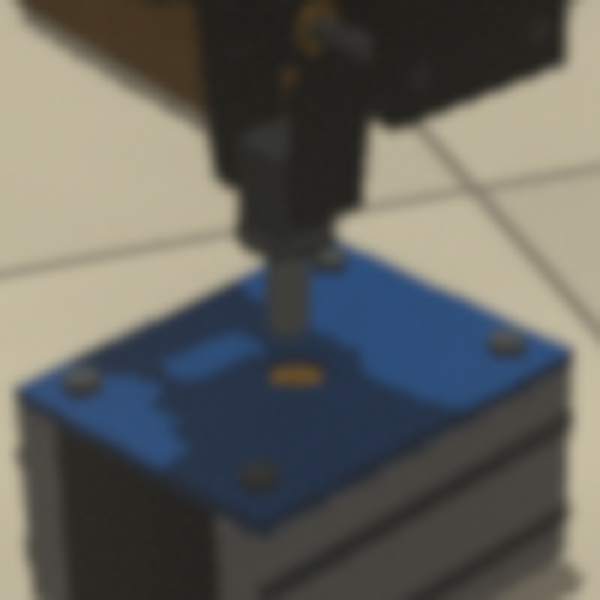

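The crop shows the bolt hanging upright, its tip at (288,332) and the hole at (296,375), so it needs about (+0.8, -1.3) mm.

Call:
apply_moves([
  [0.8, -1.3, 0, 0],
  [0, 0, -5, 0],
  [0, 0, -5, 0],
  [0, 0, 0, 0],
  [0, 0, 0, 0],
])

```text
time: 22.07
tcp_pos: [0.591, 0.1763, 0.1296]
eef_rot: [-180.0, 0.1, 20.8]
ft_force: [-0.1, -0.3, -1.7]
opening: 0.248
gripper_force: 30.0
```

Call:
apply_moves([
  [0, 0, -2, 0],
  [0, 0, -2, 0],
  [0, 0, 0, 0],
  [0, 0, 0, 0],
  [0, 0, 0, 0],
])

```text
time: 22.48
tcp_pos: [0.5916, 0.1765, 0.1265]
eef_rot: [180.0, -0.0, 20.8]
ft_force: [0.2, -0.6, -1.0]
opening: 0.246
gripper_force: 30.0
```

Call:
apply_moves([
  [0, 0, -1, 0],
  [0, 0, -1, 0],
  [0, 0, -1, 0],
  [0, 0, 0, 0],
  [0, 0, 0, 0],
])

```text
time: 22.9
tcp_pos: [0.5915, 0.1765, 0.1233]
eef_rot: [-180.0, 0.0, 20.8]
ft_force: [0.6, 0.7, -0.6]
opening: 0.251
gripper_force: 30.0
```

Entering the plate's hole; the nut comes next.

Call:
apply_moves([
  [0, 0, -1, 0],
  [0, 0, -1, 0],
  [0, 0, -1, 0],
  [0, 0, 0, 0],
  [0, 0, 0, 0],
])

```text
time: 23.32
tcp_pos: [0.5915, 0.1765, 0.1203]
eef_rot: [-180.0, 0.0, 20.8]
ft_force: [-0.3, 0.8, -0.8]
opening: 0.248
gripper_force: 30.0
```

Call:
apply_moves([
  [0, 0, -1, 0],
  [0, 0, -1, 0],
  [0, 0, 0, 0],
  [0, 0, 0, 0],
  [0, 0, 0, 0],
])

```text
time: 23.73
tcp_pos: [0.5916, 0.1765, 0.1184]
eef_rot: [180.0, 0.0, 20.8]
ft_force: [0.8, 1.0, -1.6]
opening: 0.245
gripper_force: 30.0
```

Call:
apply_moves([
  [0, 0, -1, 0],
  [0, 0, -1, 0],
  [0, 0, 0, 0],
  [0, 0, 0, 0],
  [0, 0, 0, 0],
])

```text
time: 24.15
tcp_pos: [0.5916, 0.1765, 0.1164]
eef_rot: [-180.0, 0.0, 20.8]
ft_force: [-0.1, 0.2, -1.6]
opening: 0.246
gripper_force: 30.0
```

Call:
apply_moves([
  [0, 0, -1, 0],
  [0, 0, -1, 0],
  [0, 0, 0, 0],
  [0, 0, 0, 0],
  [0, 0, 0, 0],
])

```text
time: 24.57
tcp_pos: [0.5916, 0.1765, 0.1143]
eef_rot: [-180.0, 0.0, 20.8]
ft_force: [-0.3, -0.9, -1.4]
opening: 0.248
gripper_force: 30.0
```

Call:
apply_moves([
  [0, 0, -1, 0],
  [0, 0, -1, 0],
  [0, 0, -1, 0],
  [0, 0, -1, 0],
  [0, 0, 0, 0],
])

```text
time: 24.98
tcp_pos: [0.5914, 0.1764, 0.1101]
eef_rot: [-180.0, 0.0, 20.8]
ft_force: [0.3, -0.7, -1.5]
opening: 0.251
gripper_force: 30.0
```

Call:
apply_moves([
  [0, 0, -1, 0],
  [0, 0, -1, 0],
  [0, 0, -1, 0],
  [0, 0, -1, 0],
  [0, 0, 0, 0],
])

```text
time: 25.4
tcp_pos: [0.5915, 0.1765, 0.1061]
eef_rot: [-180.0, 0.0, 20.8]
ft_force: [-0.2, 0.0, -1.3]
opening: 0.246
gripper_force: 30.0
```

Call:
apply_moves([
  [0, 0, -1.5, 0],
  [0, 0, -1.5, 0],
  [0, 0, -1.5, 0],
  [0, 0, -1.5, 0],
  [0, 0, 0, 0],
])

```text
time: 25.82
tcp_pos: [0.5914, 0.1765, 0.0999]
eef_rot: [-180.0, 0.0, 20.8]
ft_force: [0.5, 0.6, -1.8]
opening: 0.246
gripper_force: 30.0
```

Call:
apply_moves([
  [0, 0, -1.5, 0],
  [0, 0, -1.5, 0],
  [0, 0, -1, 0],
  [0, 0, 0, 0],
  [0, 0, 0, 0],
])

```text
time: 26.23
tcp_pos: [0.5915, 0.1765, 0.0962]
eef_rot: [-180.0, 0.0, 20.8]
ft_force: [-0.8, -0.3, -1.4]
opening: 0.245
gripper_force: 30.0
```

Call:
apply_moves([
  [0, 0, -0.8, 0],
  [0, 0, -0.8, 0],
  [0, 0, -0.8, 0],
  [0, 0, 0, 0],
  [0, 0, 0, 0],
])

```text
time: 26.65
tcp_pos: [0.5916, 0.1765, 0.0939]
eef_rot: [-180.0, 0.0, 20.8]
ft_force: [-0.1, -0.8, -1.3]
opening: 0.248
gripper_force: 30.0
```

Call:
apply_moves([
  [0, 0, -0.7, 0],
  [0, 0, -0.7, 0],
  [0, 0, 0, 0],
  [0, 0, 0, 0],
  [0, 0, 0, 0],
])

```text
time: 27.07
tcp_pos: [0.5916, 0.1765, 0.0925]
eef_rot: [-180.0, 0.0, 20.8]
ft_force: [0.4, -0.9, -0.8]
opening: 0.247
gripper_force: 30.0
```

Call:
apply_moves([
  [0, 0, -0.7, 0],
  [0, 0, -0.7, 0],
  [0, 0, 0, 0],
  [0, 0, 0, 0],
  [0, 0, 0, 0],
])

```text
time: 27.48
tcp_pos: [0.5917, 0.1765, 0.0924]
eef_rot: [180.0, -0.0, 20.8]
ft_force: [-3.1, -1.3, 5.3]
opening: 0.245
gripper_force: 30.0
```

Call:
apply_moves([
  [0, 0, -0.5, 0],
  [0, 0, -0.5, 0],
  [0, 0, 0, 0],
  [0, 0, 0, 0],
  [0, 0, 0, 0],
])

```text
time: 27.9
tcp_pos: [0.5918, 0.1765, 0.0924]
eef_rot: [180.0, -0.0, 20.8]
ft_force: [-4.8, -2.0, 10.1]
opening: 0.249
gripper_force: 30.0
```

The head is on the plate. Release and rise.

Call:
apply_moves([
  [0, 0, 1, 0],
  [0, 0, 0, 0],
  [0, 0, 0, 0],
  [0, 0, 0, 0],
  [0, 0, 0, 0],
])

```text
time: 28.32
tcp_pos: [0.5918, 0.1766, 0.0924]
eef_rot: [180.0, -0.0, 20.8]
ft_force: [-3.8, -1.2, 7.8]
opening: 0.248
gripper_force: 30.0
```

Call:
apply_moves([
  [0, 0, 0, 0],
  [0, 0, 0, 0],
  [0, 0, 0, 0],
  [0, 0, 0, 0],
  [0, 0, 0, 0],
], claw=125)

```text
time: 28.73
tcp_pos: [0.5915, 0.1765, 0.0909]
eef_rot: [-180.0, 0.0, 20.8]
ft_force: [0.3, -0.5, -0.1]
opening: 0.508
gripper_force: 0.0
```

Call:
apply_moves([
  [0, 0, 15, 0],
  [0, 0, 30, 0],
  [0, 0, 40, 0],
  [0, 0, 40, 0],
  [0, 0, 0, 0],
])

```text
time: 29.15
tcp_pos: [0.5968, 0.1779, 0.2262]
eef_rot: [179.9, -0.9, 20.8]
ft_force: [1.8, 0.7, 1.3]
opening: 0.511
gripper_force: 0.0
```

Call:
apply_moves([
  [-30, 0, 0, 0],
  [-30, 0, 0, 0],
  [-30, 0, 0, 0],
  [0, 0, 0, 0],
  [0, 0, 0, 0],
])

```text
time: 29.57
tcp_pos: [0.5004, 0.1765, 0.216]
eef_rot: [180.0, -0.0, 20.9]
ft_force: [0.4, 0.0, 0.6]
opening: 0.513
gripper_force: 0.0
```

```bash
python3 - <<'E'
from cell import camera
import cv2
c=camera("side");cv2.imwrite("pics/v5.png",cv2.resize(c["color"][150:400,200:460,::-1],(624,600),interpolation=2))
E
```

```text
(no output)
```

View pics/v5.png

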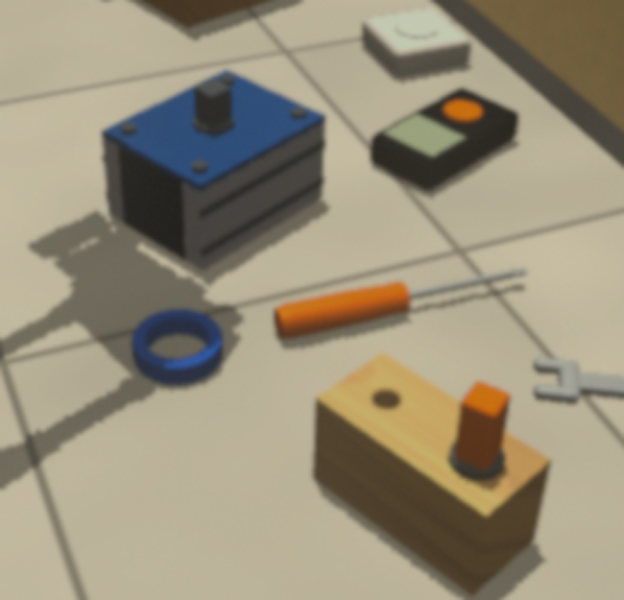

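The bolt sits flat on the plate at (213,105), the drift stands home in the rack at (480,430), and the gripper is clear.

```bash
python3 -c "
from cell import close_job
print(close_job())"
```

```text
the job is handed in; nothing more can be done
None
```

The job is handed in: the drift lined up the nut and stands home in the rack, and the bolt is through plate and nut with its head on the plate. The highest force reading I saw was about 11 N, the clock read about 30 s, and the verdict was not shown to me.

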